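# Seat a sample canister in the labelling cradle and clamp it

## Task

Get the sample canister ready for labelling: swing the cradle's hold-down frame well back past upright so that the V-supports are open, take the big canister off its rest and lower it gently (do not drop it) into the two V-supports, lying lengthwise, fully down and about centred. Then swing the frame back over it, press it down until its pad bears on the canister, and let go. Leave the other things on the table where they are.

Things in the scene. Friction and masses are not known exactly. Their poses are not given: they have to be found in the camera images.
- canister_mid (a point): The big sample canister: dark grey cylinder 44 mm in diameter, 130 mm long, with a black screw cap (50 mm in diameter, 25 mm long) on one end; up to 0.35 kg. The point is on its axis, at the middle of the 130 mm grey part; y runs along the axis to the cap, which spans +65 to +90 mm. Starts lying level in the rest, axis 52 mm above the table. Grasp it across its diameter at this point.
- rest: Fixed aluminium rest under the canister, origin at the centre of its underside, y along the canister's axis. Base plate 85 (x) by 130 mm, 8 mm thick; two cross bars 14 mm wide at y = -42 and +42 mm carry the canister, with lips up to 40 mm above the table and 34 mm either side of its axis. Between the bars fingers can reach down beside the canister.
- cradle_seat (a point): Where the canister's point above must be once seated: on the axis of a seated canister, 61 mm above the table. y runs along the V's, x across them towards the frame's hinge, z up. The cap may point either way.
- cradle: Fixed labelling cradle, origin at the underside's centre, axes as the seat point's. Grey base 200 (x) by 170 mm, 12 mm thick; two white 90-degree V-supports opening upwards, each 16 mm long in y, centred at y = -42 and +42 mm, 69 mm wide in x, tops 56 mm above the table. The 68 mm between them is free down to the base for fingers. Hinge posts, 113 mm tall, at x = 75, y = -82 and +82 mm.
- frame (a joint): Angle of the hold-down frame in rad: 0 when level, its pad just bearing on a seated canister; grows as it swings up and back (1.57 upright, stop at 2.2 leaning back; lower stop -0.08). Stiff hinge (friction 0.25 N m): it stays where it is left. Starts between 0 and 0.45.
- frame_bar (a point): Middle of the frame's round steel grip bar, 14 mm in diameter, 140 mm long, parallel to the V's. Rods at its ends run 155 mm to the hinge. Pinch it from above in the middle, closing across it; it turns between the fingers as the frame swings. 75 mm from the hinge a 16 mm wide crossbar carries a black rubber pad (24 by 44 mm) reaching 22 mm below the rods' plane.
- frame_hinge (a point): Middle of the frame's hinge axis, 75 mm from the seat point towards the cradle's +x and 105 mm above the table, axis parallel to the V's. At joint angle a the grip bar lies 155 mm * cos(a) from the hinge towards the cradle's -x, and 155 mm * sin(a) above it.
- slim_canister: Bystander: slim dark grey canister standing upright, 28 mm in diameter (cap 32 mm), 120 mm tall; origin at the centre of its underside. Not to be moved.
- tape_roll: Bystander: white tape roll lying flat, 76 mm in diameter, 25 mm high; origin at the centre of its underside. Not to be moved.
- spray_bottle: Bystander: blue bottle standing upright, 64 mm in diameter, 170 mm tall; origin at the centre of its underside. Not to be moved.
- meter: Bystander: red hand-held meter lying flat, 160 mm by 80 mm, 34 mm high; origin at the centre of its underside. Not to be moved.

How it is judged (in metres and radians):
On the way, in this order (a step that is already met when the one before it is completed fails the run):
1. the hold-down frame is swung back past upright (joint above 1.5) (value of joint frame above 1.5 rad), for 0.2 s.
2. the canister lies fully down in both V-supports while the frame is still open (x of canister_mid in the frame of cradle_seat between -0.004 and 0.004 m and z of canister_mid in the frame of cradle_seat between -0.004 and 0.004 m and y of canister_mid in the frame of cradle_seat between -0.015 and 0.015 m and angle between the y axis of canister_mid and the y axis of cradle_seat, either way round below 0.06 rad and value of joint frame above 1 rad), for 0.3 s.
At the end, for the whole second after the job is handed in: The canister lies at rest in both V-supports: the middle of its grey part within 4 mm of the seat point across and in height and within 15 mm along the V's, its axis within 0.06 rad of theirs (cap either way); the frame is down on it (joint below 0.04) (x of canister_mid in the frame of cradle_seat between -0.004 and 0.004 m and z of canister_mid in the frame of cradle_seat between -0.004 and 0.004 m and y of canister_mid in the frame of cradle_seat between -0.015 and 0.015 m and angle between the y axis of canister_mid and the y axis of cradle_seat, either way round below 0.06 rad and value of joint frame below 0.04 rad and linear speed of canister below 0.02 m/s); the robot touches nothing.
It fails at once if the canister is dropped (moves faster than 0.3 m/s with no finger touching it, as after a fall of about 5 mm) (contact force between canister and the fingers below 0.02 N and linear speed of canister above 0.3 m/s).
It fails at once if a bystander is pushed more than 40 mm (distance of any of slim_canister, tape_roll, spray_bottle, meter from where it was at the start of the episode above 0.04 m).
It also fails if it takes over 72 s, if anything falls off the work surface, if the arm or the gripper's body presses on something with over 40 N, if the wrist force passes 120 N, or if a joint passes its speed limit or range.

## Robot

A 6-joint arm with a two-finger parallel gripper is mounted at the origin on the work surface. World frame = base frame: x ahead of the robot, y to its left, z up, the work surface at z = 0. Lengths are in mm, angles in rad, forces in N, time in s.
With the tool pointing down it reaches from about 325 to 900 mm from the base axis. Payload 6.1 kg.
Tool frame: the origin (TCP) lies midway between the tips of the shut fingers; the grasp point (between the pads) lies 19 mm behind it; z points along the fingers, y is the line along which they close (so a half turn about z gives the same grasp; the last joint's range is limited). The gripper opens to 85 mm and grips with 20 to 120 N. Pads are 22 mm wide; open, the fingers measure 114 mm over their backs; the gripper's body (76 mm by 85 mm) begins 54 mm behind the grasp point. The pads swing forward as they close: fully open they stand 13 mm farther back than shut.
Start: joints at [1.133, 0.22, 1.526, -0, 1.395, -0.126], TCP at [191.731, 594.857, 231.3] pointing down, gripper open.
Joint ranges: [-2.98, 2.98], [-0.91, 2.08], [0.09, 2.57], [-1.24, 4.39], [0.2, 2.65], [-2.68, 2.68]. Speed limits (rad/s): [2.57, 2.57, 3.01, 3.14, 3.14, 3.14].

## Interface

Orientations are given as [roll, pitch, yaw] about the fixed x, y, z axes, in that order (R = Rz(yaw) Ry(pitch) Rx(roll)).
In Python, from bench import * gives the robot as it stands. The module is installed in compiled form; this text tells all that it offers.
- The arm moves only by the shell command python3 -m creep 'ROWS' [OPENING] [FORCE]. ROWS is JSON, a list of rows, each an object with "xyz": the shift along the world's x, y, z in units of 25 mm (1.0 is 25 mm), a list of three; "rotation": the turn, a rotation vector about the world's x, y, z in units of 6 degrees (1.0 is 6 degrees), a list of three. In form: [{"xyz": [tx, ty, tz], "rotation": [wx, wy, wz]}, ...]. A call has 1 to 10 rows; each row shifts and turns the commanded pose from where the row before left it; what a row does not reach is not made up. A row lasts 1/8 s, in which the tool goes at most 62.5 mm and 10.7 degrees, less where a joint would pass 70% of its speed; a pose out of reach is approached as far as the arm can. A call is refused whole if a number of a shift passes 1 or a number of a turn 1, either way. A call with a gripper value outside its range is refused whole. OPENING is the gripper's target within -1 to 1 (shut at 1, half-way at 0, fully open at -1), set as the call begins (- or left out, the last holds). The fingers move at their own pace and stop on an object; FORCE is the grip in N (left out, the last holds). Time passes only in rows, so rows that do not move let the fingers close. It gives the time, the measured TCP pose, the force, the opening and the grip force at its end, in the units of the state.
- observe(): the state, without advancing time (a new reading comes with each control period).
- camera(name): name is "side" or "top" or "wrist"; returns (picture, depth): 480x640x3 uint8, red, green, blue; 480x640 float32, mm along the optical axis (not along the pixel's ray), 0 where there is no reading.
- camera_info(name): a dict with "mtx" (3x3 intrinsics, pixels), "world_from_camera" (4x4, takes a point from camera to world coordinates). Camera axes: x right, y up, looking along -z (the intrinsics and any distortion apply to the point x, -y, -z); pixel columns grow to the right and rows downward; lengths in mm; the calibration is good to about 2 mm. A picture is of the moment at which its call begins: read the wrist's pose just before it. camera_info takes no time and is no camera call; for the wrist camera it gives the pose at the moment of the call.
- finish_job(): hands the job in; it is judged then, once.
The state is a dict: "time": time; "joints": joint angles; "dq": joint speeds; "tau": joint torques, N m; "eef_pos": TCP position; "tool_rot": TCP orientation; "wrist_force": force on the tool from outside, world axes, zero at the start; "torque": the same for the moment, N m; "width": finger opening in mm; "grip_force": force on a finger pad.
Only numpy, scipy, OpenCV 4.12 (cv2) and the standard library are available. Lean on these libraries where they do the work, as an engineer would, in place of code of your own. Each camera call takes 0.05 s, during which the arm holds its last target. There are 200 camera calls.

## Working session

There is one attempt and no reset: what is moved stays moved. The work goes in short steps, Python scripts to look and compute and a shell command to move; the robot and the scene stay as the last step left them, time stands still between calls to the robot, and variables do not carry over. Pictures are saved under pics/ and viewed, at most 10 in all, crops included, and the job is handed in when it is done.

```bash
mkdir -p pics; python3 - <<'E'
from bench import *
import cv2,numpy as np
s=observe();print({k:np.round(v,3).tolist() for k,v in s.items()})
for n in("top","side"):
    p,d=camera(n);cv2.imwrite(f"pics/{n}0.png",p[:,:,::-1]);np.savez(f"{n}0.npz",p=p,d=d)
    i=camera_info(n);print(n,np.round(i["mtx"],1).tolist(),np.round(i["world_from_camera"],3).tolist(),i.keys())
E
```

```text
{'time': 0.0, 'joints': [1.133, 0.221, 1.528, 0.0, 1.395, -0.126], 'dq': [-0.0, 0.001, -0.0, -0.0, 0.001, -0.001], 'tau': [0.002, -49.691, -38.939, -0.0, 0.011, -0.0], 'eef_pos': [191.479, 594.293, 230.185], 'tool_rot': [-3.14, -0.0, 2.83], 'wrist_force': [-0.081, 0.306, -0.554], 'torque': [0.001, -0.03, -0.022], 'grip_force': 0.0, 'width': 85.47}
top [[552.1, 0.0, 316.3], [0.0, 552.1, 246.8], [0.0, 0.0, 1.0]] [[-0.015, 0.999, -0.046, 476.187], [-1.0, -0.014, 0.016, 9.845], [0.016, 0.046, 0.999, 1555.851], [0.0, 0.0, 0.0, 1.0]] dict_keys(['mtx', 'world_from_camera'])
side [[571.9, 0.0, 326.0], [0.0, 571.9, 238.4], [0.0, 0.0, 1.0]] [[0.676, 0.439, -0.592, -390.732], [-0.737, 0.382, -0.557, -897.109], [-0.019, 0.813, 0.582, 995.324], [0.0, 0.0, 0.0, 1.0]] dict_keys(['mtx', 'world_from_camera'])
```

View pics/top0.png

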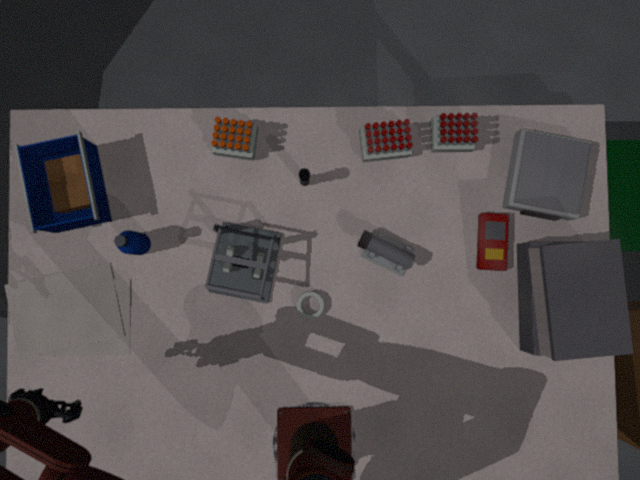

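View pics/side0.png

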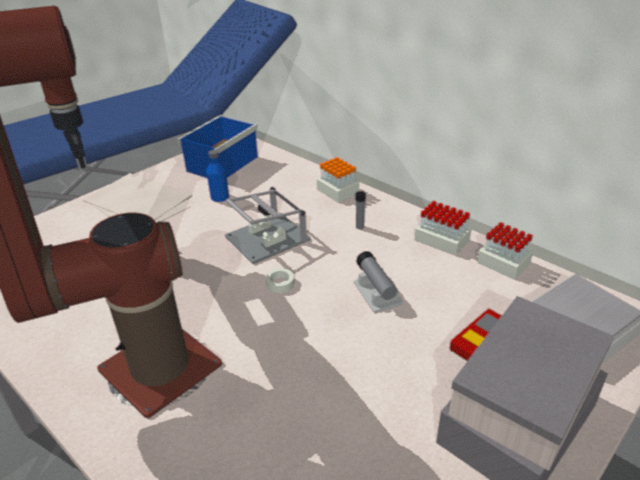

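The top picture shows the cradle around (243,262), the canister around (388,250) with its cap at the left (363,241), and the tape roll at (311,303). The slim canister is at (305,176), the bottle at (133,242) and the meter at (493,241). Next I'll enlarge the cradle and canister.

```bash
cat > h.py <<'E'
from bench import *
import cv2,numpy as np
def ray(info,u,v):
    K=info["mtx"];T=info["world_from_camera"]
    d=np.array([(u-K[0,2])/K[0,0],-(v-K[1,2])/K[1,1],-1.0]);return T[:3,3],T[:3,:3]@d
def at_z(info,u,v,z):
    o,d=ray(info,u,v);return o+d*(z-o[2])/d[2]
def at_d(info,u,v,dep):
    o,d=ray(info,u,v);return o+d*dep
def cloud(info,dep):
    v,u=np.mgrid[:480,:640];K=info["mtx"];T=info["world_from_camera"]
    c=np.stack([(u-K[0,2])/K[0,0],-(v-K[1,2])/K[1,1],-np.ones(u.shape)],-1)*dep[...,None]
    return c@T[:3,:3].T+T[:3,3]
E
python3 - <<'E'
from h import *
f=np.load("top0.npz");p=f["p"][:,:,::-1];g=np.load("side0.npz")["p"][:,:,::-1]
a=cv2.resize(p[215:305,200:290],(400,400),interpolation=2);b=cv2.resize(p[215:305,340:430],(400,400),interpolation=2)
c=cv2.resize(g[180:270,220:310],(400,400),interpolation=2);
e=cv2.convertScaleAbs(np.hstack([a,c]),alpha=1.6);cv2.imwrite("pics/crop.png",e)
C=cloud(camera_info("top"),f["d"])
print("table",np.round(C[330:340,450:460].mean((0,1))))
for n,(r0,r1,c0,c1),zl in(("can",(225,280,350,425),(60,90)),("cap",(225,280,350,425),(72,90)),("cradle>90",(200,310,190,300),(95,300)),("bar",(200,310,190,300),(130,300)),("base",(200,310,190,300),(8,18))):
    q=C[r0:r1,c0:c1].reshape(-1,3);q=q[(q[:,2]>zl[0])&(q[:,2]<zl[1])]
    if len(q): print(n,len(q),q.mean(0).round(1),q.min(0).round(),q.max(0).round(),cv2.minAreaRect(q[:,:2].astype(np.float32)))
E
```

```text
table [ 295. -401.    1.]
can 849 [ 535.1 -203.2   70.6] [ 483. -282.   60.] [ 588. -128.   84.] ((536.1466674804688, -205.5572967529297), (155.05523681640625, 45.80338668823242), 64.6441879272461)
cap 347 [ 537.9 -198.1   74.9] [ 489. -277.   72.] [ 582. -130.   84.] ((532.8878173828125, -203.61550903320312), (154.06590270996094, 36.179466247558594), 62.33509063720703)
cradle>90 1387 [504.9 185.7 120.1] [411.  83.  97.] [608. 274. 142.] ((507.44580078125, 185.87234497070312), (174.25332641601562, 170.1369171142578), 77.4272232055664)
bar 282 [433.  199.3 134. ] [412. 119. 130.] [483. 274. 142.] ((453.7247314453125, 197.52365112304688), (147.9034881591797, 66.4814682006836), 81.47720336914062)
base 2406 [509.8 185.1  12. ] [386.  34.   8.] [680. 337.  18.] ((537.9580688476562, 183.07691955566406), (293.9696350097656, 296.6146545410156), 4.159094333648682)
```

View pics/crop.png

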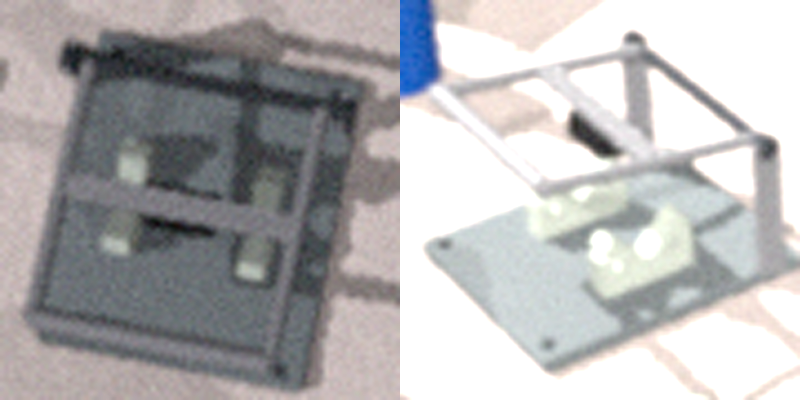

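The crop shows the hinge on the far side (about +x), posts at crop (75,58) and (345,105). The grip bar is near the robot, from crop (35,315) to (280,365), and the crossbar with pad sits over the V's. Now I'll fit these.

```bash
python3 - <<'E'
from h import *
f=np.load("top0.npz");i=camera_info("top");C=cloud(i,f["d"])
Z=C[...,2];m=np.zeros(Z.shape,np.uint8);m[200:315,190:300]=(Z[200:315,190:300]>7)
m=cv2.morphologyEx(m,cv2.MORPH_OPEN,np.ones((3,3)))
n,l,st,_=cv2.connectedComponentsWithStats(m);k=1+st[1:,4].argmax();print(st[k])
q=C[l==k];b=q[(q[:,2]>7)&(q[:,2]<17)];r=cv2.minAreaRect(b[:,:2].astype(np.float32));print("base",r)
hi=q[q[:,2]>95];r2=cv2.minAreaRect(hi[:,:2].astype(np.float32));print("frame",r2)
th=np.radians(-10);R=np.array([[np.cos(th),-np.sin(th)],[np.sin(th),np.cos(th)]])
L=(hi[:,:2]-r[0])@R
for x0 in range(-110,110,10):
    s=(L[:,0]>=x0)&(L[:,0]<x0+10)&(abs(L[:,1])<60)
    if s.sum()>3: 
        w=hi[s]; pf=np.polyfit(L[s,1],L[s,0],1);print(x0,s.sum(),w.mean(0).round(1),'L',L[s].mean(0).round(1),'slope',pf.round(3))
m=np.zeros(Z.shape,np.uint8);m[225:280,350:425]=(Z[225:280,350:425]>55)
q=C[m>0];print("can",cv2.minAreaRect(q[:,:2].astype(np.float32)))
s=observe();w=camera_info("wrist");print(np.round(w["mtx"],1).tolist(),np.round(w["world_from_camera"],3).tolist(),s["eef_pos"],s["tool_rot"])
E
```

```text
[ 206  223   75   80 3937]
base ((507.5986328125, 184.07479858398438), (168.8431854248047, 199.22665405273438), 77.74842071533203)
frame ((497.3943786621094, 140.45274353027344), (264.3370666503906, 169.18089294433594), 78.04847717285156)
-90 93 [424.5 189.9 133. ] L [-82.8  -8.7] slope [ 2.0000e-02 -8.2662e+01]
-80 162 [433.8 201.3 133.1] L [-75.6   4.2] slope [ 1.6000e-02 -7.5689e+01]
-20 25 [495.6 185.1 109.6] L [-12.   -1.1] slope [  0.023 -11.978]
-10 152 [502.5 180.7 119.2] L [-4.4 -4.2] slope [ 0.014 -4.339]
0 162 [512.9 187.1 118.8] L [4.7 3.9] slope [0.014 4.638]
10 12 [520.4 195.5 112. ] L [10.6 13.5] slope [-6.0000e-03  1.0732e+01]
60 12 [569.5 137.2 105.7] L [ 69.1 -35.4] slope [2.7000e-02 7.0036e+01]
70 159 [581.4 171.4 108. ] L [74.8  0.4] slope [1.8000e-02 7.4823e+01]
80 5 [595.  215.8 107.6] L [80.6 46.4] slope [3.3000e-02 7.9006e+01]
can ((533.9961547851562, -135.2945098876953), (108.10942840576172, 293.1579284667969), 1.4747257232666016)
[[387.9, 0.0, 315.9], [0.0, 387.9, 241.4], [0.0, 0.0, 1.0]] [[0.306, -0.919, -0.249, 128.636], [0.952, 0.295, 0.081, 615.537], [-0.001, -0.262, 0.965, 373.431], [0.0, 0.0, 0.0, 1.0]] [191.49514073 594.35638582 230.28328144] [-3.13981821e+00 -2.22461658e-04  2.82979027e+00]
```

Cradle centre is about (508,184) with yaw about -11.5°. The base fits at 169x199 mm, which matches the given size. The bar is near (431,200,127), giving a≈0.14. I'll go above the bar and look with the wrist camera.

```bash
python3 -m creep '[{"xyz":[0.6,-1,0],"rotation":[0,0,-0.87]},{"xyz":[0.6,-1,0],"rotation":[0,0,-0.87]},{"xyz":[0.6,-1,0],"rotation":[0,0,-0.87]},{"xyz":[0.6,-1,0],"rotation":[0,0,-0.87]},{"xyz":[0.6,-1,0],"rotation":[0,0,-0.87]},{"xyz":[0.6,-1,0],"rotation":[0,0,-0.87]},{"xyz":[0.6,-1,0],"rotation":[0,0,-0.87]},{"xyz":[0.6,-1,0],"rotation":[0,0,-0.87]}]' -1 40
python3 -m creep '[{"xyz":[0.6,-1,0],"rotation":[0,0,-0.87]},{"xyz":[0.6,-1,0],"rotation":[0,0,-0.87]},{"xyz":[0.6,-1,0],"rotation":[0,0,-0.87]},{"xyz":[0.6,-1,0],"rotation":[0,0,-0.87]},{"xyz":[0.6,-1,0],"rotation":[0,0,-0.87]},{"xyz":[0.6,-1,0],"rotation":[0,0,-0.87]},{"xyz":[0.6,-1,0],"rotation":[0,0,-0.87]},{"xyz":[0.6,-1,0],"rotation":[0,0,-0.87]},{"xyz":[0,0,0],"rotation":[0,0,0]},{"xyz":[0,0,0],"rotation":[0,0,0]}]'
python3 - <<'E'
from h import *
s=observe();print({k:np.round(s[k],3).tolist() for k in("time","eef_pos","tool_rot","joints")})
i=camera_info("wrist");p,d=camera("wrist");cv2.imwrite("pics/w1.png",p[:,:,::-1]);np.savez("w1.npz",p=p,d=d,T=i["world_from_camera"],K=i["mtx"])
q=cloud(i,d)[d>0].reshape(-1,3)
th=np.radians(-11.5);R=np.array([[np.cos(th),-np.sin(th)],[np.sin(th),np.cos(th)]]);c=np.array([507.6,184.1])
L=(q[:,:2]-c)@R
for n,x0,x1,z0,z1 in(("bar",-95,-60,112,140),("xbar",-20,25,105,130),("hinge",60,95,100,118)):
    s=(L[:,0]>x0)&(L[:,0]<x1)&(abs(L[:,1])<60)&(q[:,2]>z0)&(q[:,2]<z1)
    if s.sum()>20:
        w=q[s];print(n,s.sum(),np.polyfit(L[s,1],L[s,0],1).round(3),"L range",L[s].min(0).round(1),L[s].max(0).round(1),"ztop",np.percentile(w[:,2],[50,95]).round(1))
E
```

```text
time: 1.1
eef_pos: [311.9, 393.8, 230.9]
tool_rot: [-3.141, 0.0, 2.098]
wrist_force: [1.6, 0.6, -0.1]
width: 84.9
grip_force: 0.0
time: 2.35
eef_pos: [431.3, 195.1, 231.0]
tool_rot: [-3.141, -0.0, 1.373]
wrist_force: [0.6, 1.0, 1.0]
width: 85.2
grip_force: 0.0
{'time': 2.35, 'eef_pos': [431.287, 195.135, 230.998], 'tool_rot': [-3.141, -0.0, 1.373], 'joints': [0.258, -0.15, 1.907, 0.0, 1.385, 0.456]}
bar 3852 [ 9.0000e-03 -7.9644e+01] L range [-87.2 -59.9] [-72.6  59.8] ztop [134.7 136.3]
xbar 5265 [ 0.006 -3.136] L range [-15. -60.] [ 8.  59.9] ztop [120.4 122.1]
hinge 2684 [7.0000e-03 7.1548e+01] L range [ 67.5 -59.9] [77.9 60. ] ztop [109.5 111.3]
```

View pics/w1.png

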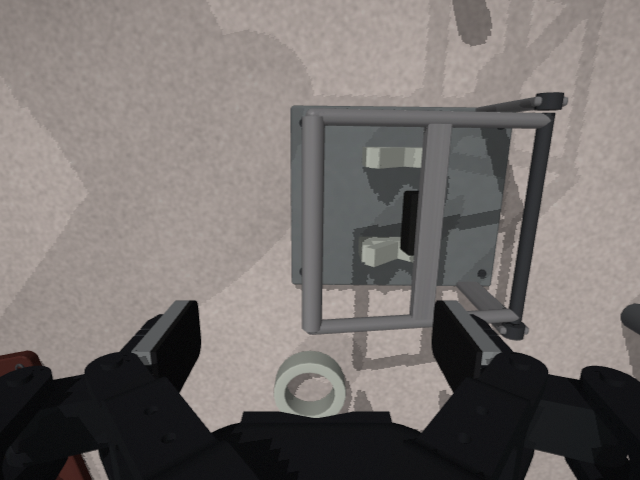

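The wrist view shows the bar at column 313 (rows 113–328), the crossbar at column 432 and the hinge at columns 515–548. The V-supports are at (395,157) and (395,250). Next I'll get the exact y-centre and V positions from this view.

```bash
python3 - <<'E'
from h import *
f=np.load("w1.npz");i=dict(mtx=f["K"],world_from_camera=f["T"]);q=cloud(i,f["d"])[f["d"]>0].reshape(-1,3)
th=np.radians(-11.9);R=np.array([[np.cos(th),-np.sin(th)],[np.sin(th),np.cos(th)]]);c=np.array([507.6,184.1])
L=(q[:,:2]-c)@R
def rng(n,s):
    w=np.c_[L[s],q[s,2]];print(n,s.sum(),np.percentile(w,[.5,50,99.5],axis=0).round(1).tolist())
rng("bar",(abs(L[:,0]+79)<10)&(abs(L[:,1])<95)&(q[:,2]>118)&(q[:,2]<145))
for sg in(-1,1): rng("rod",(L[:,0]>-60)&(L[:,0]<-25)&(sg*L[:,1]>30)&(sg*L[:,1]<110)&(q[:,2]>112)&(q[:,2]<140))
for sg in(-1,1): rng("V",(abs(L[:,0])<60)&(sg*L[:,1]>20)&(sg*L[:,1]<70)&(q[:,2]>25)&(q[:,2]<65))
b=(abs(q[:,2]-12)<3)&(abs(L)<130).all(1);print(cv2.minAreaRect(q[b,:2].astype(np.float32)));rng("base",b)
E
```

```text
bar 4954 [[-86.8, -68.7, 128.1], [-79.3, 13.0, 134.5], [-69.5, 77.7, 137.0]]
rod 697 [[-59.7, -70.5, 120.0], [-42.9, -64.2, 126.8], [-25.3, -60.9, 131.1]]
rod 960 [[-59.8, 68.6, 121.6], [-42.7, 73.3, 127.2], [-25.2, 78.4, 131.6]]
V 1013 [[-36.2, -46.3, 25.3], [-20.1, -36.8, 41.8], [9.5, -30.1, 56.3]]
V 1159 [[-36.2, 37.7, 25.9], [-15.2, 45.9, 41.5], [10.0, 53.6, 56.1]]
((506.5604553222656, 187.99691772460938), (169.96893310546875, 199.6337127685547), 78.1160888671875)
base 23121 [[-100.9, -79.5, 10.1], [-6.8, 6.0, 12.5], [96.6, 87.9, 14.5]]
```

All features agree: cradle centre (506.5,188.0), yaw -11.9°, bar middle (430.7,204,130). Now I'll lower onto the bar and pinch it.

```bash
python3 -m creep '[{"xyz":[0,0.36,-0.8],"rotation":[0,0,-0.1]},{"xyz":[0,0,-0.8],"rotation":[0,0,0]},{"xyz":[0,0,-0.8],"rotation":[0,0,0]},{"xyz":[0,0,-0.8],"rotation":[0,0,0]},{"xyz":[0,0,-0.8],"rotation":[0,0,0]},{"xyz":[0,0,-0.8],"rotation":[0,0,0]},{"xyz":[0,0,0],"rotation":[0,0,0]}]' && python3 -m creep '[{"xyz":[0,0,0],"rotation":[0,0,0]},{"xyz":[0,0,0],"rotation":[0,0,0]},{"xyz":[0,0,0],"rotation":[0,0,0]},{"xyz":[0,0,0],"rotation":[0,0,0]},{"xyz":[0,0,0],"rotation":[0,0,0]},{"xyz":[0,0,0],"rotation":[0,0,0]}]' 1 40
```

```text
time: 3.28
eef_pos: [429.7, 204.3, 109.7]
tool_rot: [-3.138, 0.002, 1.364]
wrist_force: [0.1, 0.1, -0.3]
width: 85.0
grip_force: 0.0
time: 4.03
eef_pos: [430.5, 204.2, 111.1]
tool_rot: [-3.139, -0.0, 1.362]
wrist_force: [-4.6, 2.4, 2.2]
width: 12.6
grip_force: 39.0
```

```bash
python3 -m creep '[{"xyz":[0.21,-0.04,0.90],"rotation":[0,0,0]},{"xyz":[0.34,-0.07,0.86],"rotation":[0,0,0]},{"xyz":[0.46,-0.10,0.80],"rotation":[0,0,0]},{"xyz":[0.57,-0.12,0.72],"rotation":[0,0,0]},{"xyz":[0,0,0],"rotation":[0,0,0]}]'
```

```text
time: 4.65
eef_pos: [467.4, 196.5, 195.3]
tool_rot: [-3.132, 0.001, 1.362]
wrist_force: [-23.8, 1.8, 21.1]
width: 12.3
grip_force: 40.0
```

```bash
python3 -m creep '[{"xyz":[0.60,-0.14,0.70],"rotation":[0,0,0]},{"xyz":[0.72,-0.16,0.56],"rotation":[0,0,0]},{"xyz":[0.80,-0.17,0.42],"rotation":[0,0,0]},{"xyz":[0,0,0],"rotation":[0,0,0]}]'
```

```text
time: 5.15
eef_pos: [525.6, 184.2, 238.1]
tool_rot: [3.139, -0.002, 1.361]
wrist_force: [-4.4, 1.2, 10.5]
width: 12.2
grip_force: 41.1
```

```bash
python3 -m creep '[{"xyz":[0.86,-0.18,0.28],"rotation":[0,0,0]},{"xyz":[0.90,-0.19,0.14],"rotation":[0,0,0]},{"xyz":[0.91,-0.19,0.0],"rotation":[0,0,0]},{"xyz":[0,0,0],"rotation":[0,0,0]}]' && python3 -m creep '[{"xyz":[0.90,-0.19,-0.14],"rotation":[0,0,0]},{"xyz":[0.86,-0.18,-0.28],"rotation":[0,0,0]},{"xyz":[0,0,0],"rotation":[0,0,0]}]'
```

```text
time: 5.65
eef_pos: [592.4, 170.0, 246.5]
tool_rot: [3.14, -0.001, 1.361]
wrist_force: [0.9, 1.5, 5.5]
width: 12.2
grip_force: 42.0
time: 6.02
eef_pos: [635.5, 160.8, 235.0]
tool_rot: [3.141, -0.001, 1.361]
wrist_force: [1.6, 2.3, 1.8]
width: 12.4
grip_force: 43.2
```

```bash
python3 -m creep '[{"xyz":[0,0,0],"rotation":[0,0,0]},{"xyz":[0,0,0],"rotation":[0,0,0]},{"xyz":[0,0,0],"rotation":[0,0,0]},{"xyz":[0,0,0],"rotation":[0,0,0]},{"xyz":[0,0,1],"rotation":[0,0,0]},{"xyz":[0,0,1],"rotation":[0,0,0]},{"xyz":[0,0,1],"rotation":[0,0,0]}]' -1
python3 -m creep '[{"xyz":[-0.26,-0.95,0],"rotation":[0,0,-0.15]},{"xyz":[-0.26,-0.95,0],"rotation":[0,0,-0.15]},{"xyz":[-0.26,-0.95,0],"rotation":[0,0,-0.15]},{"xyz":[-0.26,-0.95,0],"rotation":[0,0,-0.15]},{"xyz":[-0.26,-0.95,0],"rotation":[0,0,-0.15]},{"xyz":[-0.26,-0.95,0],"rotation":[0,0,-0.15]},{"xyz":[-0.26,-0.95,0],"rotation":[0,0,-0.15]},{"xyz":[-0.26,-0.95,0],"rotation":[0,0,-0.15]}]'
python3 -m creep '[{"xyz":[-0.26,-0.95,-0.4],"rotation":[0,0,-0.15]},{"xyz":[-0.26,-0.95,-0.4],"rotation":[0,0,-0.15]},{"xyz":[-0.26,-0.95,-0.4],"rotation":[0,0,-0.15]},{"xyz":[-0.26,-0.95,-0.4],"rotation":[0,0,-0.15]},{"xyz":[-0.26,-0.95,-0.4],"rotation":[0,0,-0.15]},{"xyz":[-0.26,-0.95,-0.4],"rotation":[0,0,-0.15]},{"xyz":[-0.26,-0.95,-0.4],"rotation":[0,0,-0.15]},{"xyz":[-0.26,-0.95,-0.4],"rotation":[0,0,-0.15]},{"xyz":[0,0,0],"rotation":[0,0,0]},{"xyz":[0,0,0],"rotation":[0,0,0]}]'
python3 - <<'E'
from h import *
i=camera_info("wrist");p,d=camera("wrist");cv2.imwrite("pics/w2.png",p[:,:,::-1]);np.savez("w2.npz",p=p,d=d,T=i["world_from_camera"],K=i["mtx"])
q=cloud(i,d)[d>0].reshape(-1,3)
t=q[(np.hypot(q[:,0]-530,q[:,1]+217)<130)]
r=t[abs(t[:,2]-8)<2.5];print("restplate",len(r),cv2.minAreaRect(r[:,:2].astype(np.float32)))
g=t[(t[:,2]>68.5)&(t[:,2]<85)];print("top",len(g),g[:,2].max())
m=g[:,:2].mean(0);_,_,V=np.linalg.svd(g[:,:2]-m,full_matrices=False);a=V[0]*np.sign(V[0][1]);n=np.array([a[1],-a[0]])
print("axis",np.degrees(np.arctan2(a[1],a[0])))
b=t[(t[:,2]>55)];s=(b[:,:2]-m)@a;u=(b[:,:2]-m)@n
for k in range(-120,121,10):
    w=(s>=k)&(s<k+10)&(abs(u)<40)
    if w.sum()>5: print(k,w.sum(),"z",np.percentile(b[w,2],97).round(1),"u",np.percentile(u[w],[1,99]).round(1),"utop",u[w][b[w,2]>np.percentile(b[w,2],97)-2].mean().round(1))
ex=np.percentile(s[abs(u)<30],[.2,99.8]);print("m",m,"a",a,"s range",ex)
E
```

```text
time: 6.9
eef_pos: [634.9, 160.5, 311.1]
tool_rot: [-3.141, 0.0, 1.362]
wrist_force: [0.1, -0.2, 0.4]
width: 85.6
grip_force: 0.0
time: 7.9
eef_pos: [581.2, -31.6, 308.5]
tool_rot: [-3.139, 0.001, 1.233]
wrist_force: [-0.2, 0.4, -0.2]
width: 85.5
grip_force: 0.0
time: 9.15
eef_pos: [530.1, -219.5, 229.7]
tool_rot: [-3.14, -0.0, 1.109]
wrist_force: [-0.4, -0.5, 0.5]
width: 85.6
grip_force: 0.0
restplate 3815 ((529.0531005859375, -213.89697265625), (128.7863006591797, 85.07261657714844), 63.616477966308594)
top 7786 79.32292345683862
axis 63.63179574295392
-90 281 z 74.7 u [-20.4  21. ] utop 0.6
-80 555 z 75.0 u [-20.3  20.9] utop -0.3
-70 571 z 74.8 u [-21.1  20.7] utop -0.1
-60 579 z 74.7 u [-20.9  20.5] utop -0.1
-50 588 z 74.7 u [-20.6  20.4] utop 0.2
-40 1022 z 269.5 u [-40.   20.2] utop -39.7
-30 2001 z 311.2 u [-40.   21.1] utop -32.4
-20 13280 z 320.4 u [-39.9  35.1] utop 3.1
-10 18321 z 328.3 u [-35.5  39. ] utop 3.0
0 677 z 74.9 u [-21.4  20.6] utop 0.0
10 693 z 74.9 u [-21.2  20.5] utop -0.1
20 722 z 75.0 u [-20.9  21. ] utop -0.1
30 751 z 75.0 u [-20.5  21.1] utop -0.2
40 807 z 77.6 u [-23.3  23. ] utop 0.4
50 883 z 78.0 u [-24.1  23.7] utop -0.3
60 795 z 77.9 u [-23.6  23.5] utop -0.1
m [ 538.63601423 -195.02979551] a [0.44413804 0.89595837] s range [-83.99942062  67.95243962]
```

View pics/w2.png

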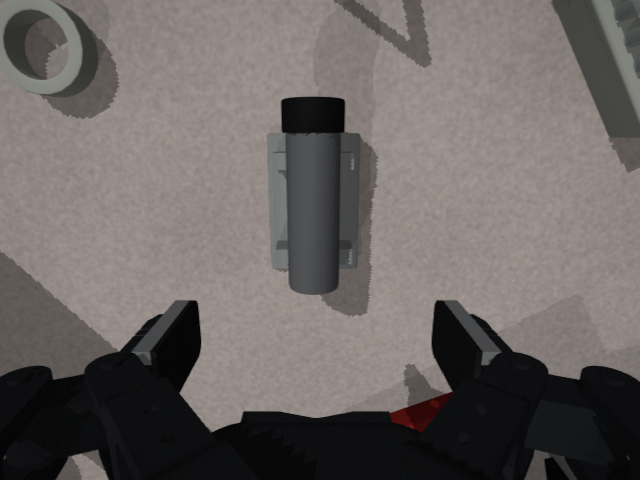

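The wrist view shows the canister at columns 288–340 with its cap at rows 97–132, pointing to +y. Its midpoint is (529.1,-214.2) with axis at 63.6°, and the rest plate's centre agrees. Now I'll descend and grip.

```bash
python3 -m creep '[{"xyz":[-0.04,0.21,-0.9],"rotation":[0,0,0]},{"xyz":[0,0,-0.9],"rotation":[0,0,0]},{"xyz":[0,0,-0.9],"rotation":[0,0,0]},{"xyz":[0,0,-0.9],"rotation":[0,0,0]},{"xyz":[0,0,-0.9],"rotation":[0,0,0]},{"xyz":[0,0,-0.9],"rotation":[0,0,0]},{"xyz":[0,0,-0.9],"rotation":[0,0,0]},{"xyz":[0,0,-0.9],"rotation":[0,0,0]},{"xyz":[0,0,-0.87],"rotation":[0,0,0]},{"xyz":[0,0,0],"rotation":[0,0,0]}]' && python3 -m creep '[{"xyz":[0,0,0],"rotation":[0,0,0]},{"xyz":[0,0,0],"rotation":[0,0,0]},{"xyz":[0,0,0],"rotation":[0,0,0]},{"xyz":[0,0,0],"rotation":[0,0,0]},{"xyz":[0,0,0],"rotation":[0,0,0]}]' 1 60
```

```text
time: 10.45
eef_pos: [528.8, -212.6, 27.0]
tool_rot: [-3.138, -0.0, 1.111]
wrist_force: [-0.2, -0.1, -0.1]
width: 85.7
grip_force: 0.0
time: 11.08
eef_pos: [530.9, -214.6, 30.1]
tool_rot: [3.139, -0.0, 1.11]
wrist_force: [-1.1, 1.2, 6.0]
width: 42.4
grip_force: 60.3
```

```bash
python3 -m creep '[{"xyz":[0,0,0.2],"rotation":[0,0,0]},{"xyz":[0,0,0.5],"rotation":[0,0,0]},{"xyz":[0,0,0.8],"rotation":[0,0,0]},{"xyz":[0,0,0.8],"rotation":[0,0,0]},{"xyz":[0,0,0.8],"rotation":[0,0,0]},{"xyz":[0,0,0.8],"rotation":[0,0,0]},{"xyz":[0,0,0.8],"rotation":[0,0,0]},{"xyz":[0,0,0.8],"rotation":[0,0,0]},{"xyz":[0,0,0],"rotation":[0,0,0]}]' && python3 -m creep '[{"xyz":[-0.05,0.95,0],"rotation":[0,0,0.14]},{"xyz":[-0.05,0.95,0],"rotation":[0,0,0.14]},{"xyz":[-0.05,0.95,0],"rotation":[0,0,0.14]},{"xyz":[-0.05,0.95,0],"rotation":[0,0,0.14]},{"xyz":[-0.05,0.95,0],"rotation":[0,0,0.14]},{"xyz":[-0.05,0.95,0],"rotation":[0,0,0.14]},{"xyz":[-0.05,0.95,0],"rotation":[0,0,0.14]},{"xyz":[-0.05,0.95,0],"rotation":[0,0,0.14]}]' && python3 -m creep '[{"xyz":[-0.05,0.95,0],"rotation":[0,0,0.14]},{"xyz":[-0.05,0.95,0],"rotation":[0,0,0.14]},{"xyz":[-0.05,0.95,0],"rotation":[0,0,0.14]},{"xyz":[-0.05,0.95,0],"rotation":[0,0,0.14]},{"xyz":[-0.05,0.95,0],"rotation":[0,0,0.14]},{"xyz":[-0.05,0.95,0],"rotation":[0,0,0.14]},{"xyz":[-0.05,0.95,0],"rotation":[0,0,0.14]},{"xyz":[-0.05,0.95,0],"rotation":[0,0,0.14]},{"xyz":[-0.05,0.88,0],"rotation":[0,0,0.14]},{"xyz":[0,0,0],"rotation":[0,0,0]}]'
python3 - <<'E'
from h import *
i=camera_info("wrist");p,d=camera("wrist");s=observe();cv2.imwrite("pics/w3.png",p[:,:,::-1]);np.savez("w3.npz",p=p,d=d,T=i["world_from_camera"],K=i["mtx"])
print(s["eef_pos"],s["tool_rot"])
C=cloud(i,d);r=C[d>0]
c=np.array([506.5,188.0]);th=np.radians(-11.9);R=np.array([[np.cos(th),-np.sin(th)],[np.sin(th),np.cos(th)]])
L=(r[:,:2]-c)@R
h=(r[:,2]>165)&(r[:,2]<235)&(abs(L[:,0])<30)&(L[:,1]>-95)&(L[:,1]<110);g=np.c_[L[h],r[h,2]]
for k in range(-100,110,10):
    w=g[(g[:,1]>=k)&(g[:,1]<k+10)]
    if len(w)>20: print(k,len(w),"x",np.percentile(w[:,0],[1,99]).round(1),"ztop",np.percentile(w[:,2],98).round(1))
print(np.percentile(g[:,1],[.2,99.8]))
E
```

```text
time: 12.2
eef_pos: [531.3, -214.9, 168.6]
tool_rot: [3.137, 0.0, 1.11]
wrist_force: [-0.1, 0.4, -2.7]
width: 42.3
grip_force: 61.2
time: 13.2
eef_pos: [518.8, -21.7, 165.1]
tool_rot: [-3.14, -0.0, 1.23]
wrist_force: [0.4, -0.9, -3.7]
width: 42.3
grip_force: 61.2
time: 14.45
eef_pos: [507.0, 190.1, 165.2]
tool_rot: [-3.14, 0.0, 1.363]
wrist_force: [-0.3, 0.2, -2.6]
width: 42.7
grip_force: 61.3
[507.27807807 189.11951512 165.24573763] [-3.14010970e+00  7.90435469e-04  1.36234779e+00]
-30 23 x [-21.7  22.1] ztop 197.0
-20 1325 x [-20.3  20.4] ztop 209.6
-10 4026 x [-22.1  22.1] ztop 209.8
0 4687 x [-22.9  23. ] ztop 209.9
10 8834 x [-29.4  29.4] ztop 234.1
20 4381 x [-20.6  21. ] ztop 233.8
30 4572 x [-20.1  19.7] ztop 209.9
40 4922 x [-20.1  19.6] ztop 209.9
50 5304 x [-20.2  19.6] ztop 209.9
60 5948 x [-21.5  20.6] ztop 212.3
70 7347 x [-23.   22.4] ztop 212.9
80 7983 x [-23.1  22.3] ztop 212.9
90 1229 x [-22.5  22.1] ztop 212.5
[-16.60814996  91.52053157]
```

View pics/w3.png

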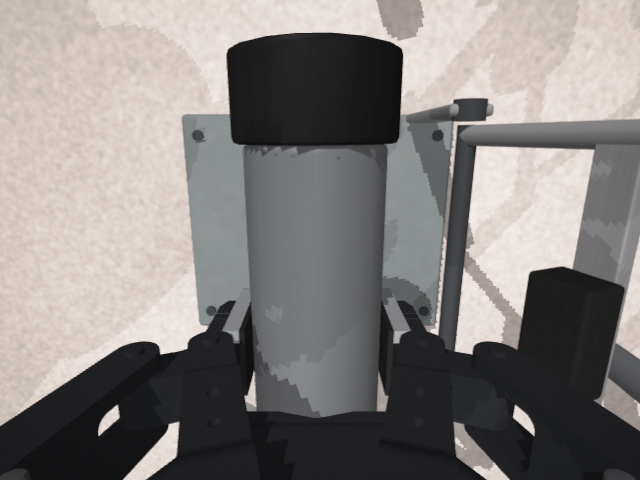

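The view shows the canister held level over the cradle, cap at rows 35–145, pad and open frame at the right with clearance. It is within 2 mm of centre, with its axis at about 187 mm. Now I'll lower it.

```bash
python3 -m creep '[{"xyz":[0,-0.04,-0.4],"rotation":[0,0,0]},{"xyz":[0,0,-0.8],"rotation":[0,0,0]},{"xyz":[0,0,-0.8],"rotation":[0,0,0]},{"xyz":[0,0,-0.8],"rotation":[0,0,0]},{"xyz":[0,0,-0.8],"rotation":[0,0,0]},{"xyz":[0,0,-0.5],"rotation":[0,0,0]},{"xyz":[0,0,-0.3],"rotation":[0,0,0]},{"xyz":[0,0,0],"rotation":[0,0,0]},{"xyz":[0,0,0],"rotation":[0,0,0]}]'
```

```text
time: 15.62
eef_pos: [509.4, 187.0, 56.8]
tool_rot: [3.14, -0.001, 1.36]
wrist_force: [0.2, 0.3, -2.2]
width: 42.5
grip_force: 61.3
```

```bash
python3 -m creep '[{"xyz":[0,0,-0.1],"rotation":[0,0,0]},{"xyz":[0,0,-0.1],"rotation":[0,0,0]},{"xyz":[0,0,-0.1],"rotation":[0,0,0]},{"xyz":[0,0,-0.1],"rotation":[0,0,0]},{"xyz":[0,0,0],"rotation":[0,0,0]},{"xyz":[0,0,0],"rotation":[0,0,0]}]'
```

```text
time: 16.38
eef_pos: [508.8, 186.9, 46.1]
tool_rot: [3.142, 0.0, 1.36]
wrist_force: [-0.1, 0.2, -2.4]
width: 42.5
grip_force: 61.3
```

```bash
python3 -m creep '[{"xyz":[-0.04,0,-0.06],"rotation":[0,0,0]},{"xyz":[0,0,-0.06],"rotation":[0,0,0]},{"xyz":[0,0,-0.06],"rotation":[0,0,0]},{"xyz":[0,0,-0.06],"rotation":[0,0,0]},{"xyz":[0,0,0],"rotation":[0,0,0]},{"xyz":[0,0,0],"rotation":[0,0,0]}]'
```

```text
time: 17.12
eef_pos: [507.7, 186.9, 40.0]
tool_rot: [-3.141, 0.0, 1.36]
wrist_force: [-0.7, -0.2, -2.4]
width: 42.9
grip_force: 61.3
```

```bash
python3 -m creep '[{"xyz":[0,0,-0.04],"rotation":[0,0,0]},{"xyz":[0,0,-0.04],"rotation":[0,0,0]},{"xyz":[0,0,0],"rotation":[0,0,0]},{"xyz":[0,0,0],"rotation":[0,0,0]}]'
```

```text
time: 17.62
eef_pos: [507.7, 186.9, 39.8]
tool_rot: [-3.141, 0.0, 1.36]
wrist_force: [-8.4, -2.5, 14.2]
width: 42.7
grip_force: 63.0
```

```bash
python3 -m creep '[{"xyz":[-0.03,0.005,-0.02],"rotation":[0,0,0]},{"xyz":[-0.02,0,-0.02],"rotation":[0,0,0]},{"xyz":[0,0,0],"rotation":[0,0,0]},{"xyz":[0,0,0],"rotation":[0,0,0]}]'
```

```text
time: 18.12
eef_pos: [507.4, 187.1, 39.4]
tool_rot: [3.14, -0.0, 1.36]
wrist_force: [-7.4, -2.7, 14.4]
width: 42.8
grip_force: 63.0
```

```bash
python3 -m creep '[{"xyz":[-0.03,0.005,-0.01],"rotation":[0,0,0]},{"xyz":[-0.03,0.005,-0.01],"rotation":[0,0,0]},{"xyz":[0,0,0],"rotation":[0,0,0]},{"xyz":[0,0,0],"rotation":[0,0,0]}]'
```

```text
time: 18.62
eef_pos: [507.2, 187.3, 39.2]
tool_rot: [3.138, -0.001, 1.359]
wrist_force: [-3.3, -3.5, 12.1]
width: 42.4
grip_force: 62.5
```

```bash
python3 -m creep '[{"xyz":[-0.02,0,0],"rotation":[0,0,0]},{"xyz":[0,0,0],"rotation":[0,0,0]}]' 1 20 && python3 -m creep '[{"xyz":[0,0,0],"rotation":[0,0,0]},{"xyz":[0,0,0],"rotation":[0,0,0]},{"xyz":[0,0,0],"rotation":[0,0,0]}]' -0.12 && python3 -m creep '[{"xyz":[0,0,0],"rotation":[0,0,0]},{"xyz":[0,0,0],"rotation":[0,0,0]},{"xyz":[0,0,0],"rotation":[0,0,0]}]' -0.5
```

```text
time: 18.88
eef_pos: [507.1, 187.3, 39.2]
tool_rot: [3.137, -0.001, 1.359]
wrist_force: [-0.3, -1.8, 9.4]
width: 42.6
grip_force: 62.3
time: 19.25
eef_pos: [505.0, 187.3, 36.7]
tool_rot: [3.141, -0.0, 1.36]
wrist_force: [1.9, 0.1, 0.4]
width: 48.0
grip_force: 0.9
time: 19.62
eef_pos: [504.2, 187.2, 36.3]
tool_rot: [-3.141, 0.0, 1.36]
wrist_force: [0.3, 0.9, -0.8]
width: 63.8
grip_force: 0.0
```

```bash
python3 -m creep '[{"xyz":[0.03,0,0.4],"rotation":[0,0,0]},{"xyz":[0,0,0.9],"rotation":[0,0,0]},{"xyz":[0,0,1],"rotation":[0,0,0]},{"xyz":[0,0,1],"rotation":[0,0,0]},{"xyz":[0,0,1],"rotation":[0,0,0]},{"xyz":[0,0,1],"rotation":[0,0,0]},{"xyz":[0,0,1],"rotation":[0,0,0]},{"xyz":[0,0,1],"rotation":[0,0,0]},{"xyz":[0,0,1],"rotation":[0,0,0]},{"xyz":[0,0,0.7],"rotation":[0,0,0]}]' && python3 -m creep '[{"xyz":[0,0,0.8],"rotation":[0,0,0]},{"xyz":[0,0,0.8],"rotation":[0,0,0]},{"xyz":[0,0,0],"rotation":[0,0,0]},{"xyz":[0,0,0],"rotation":[0,0,0]}]'
python3 - <<'E'
from h import *
i=camera_info("wrist");p,d=camera("wrist");cv2.imwrite("pics/w4.png",p[:,:,::-1])
r=cloud(i,d)[d>0]
c=np.array([506.5,188.0]);th=np.radians(-11.9);R=np.array([[np.cos(th),-np.sin(th)],[np.sin(th),np.cos(th)]])
L=(r[:,:2]-c)@R
h=(r[:,2]>68)&(r[:,2]<95)&(abs(L[:,0])<30)&(abs(L[:,1])<115);g=np.c_[L[h],r[h,2]]
for k in range(-100,110,20):
    w=g[(g[:,1]>=k)&(g[:,1]<k+20)]
    if len(w)>20: print(k,len(w),"x",np.percentile(w[:,0],[1,99]).round(1),"ztop",np.percentile(w[:,2],98).round(1))
print(np.percentile(g[:,1],[.2,99.8]))
t=(r[:,2]>225)&(r[:,2]<275)&(L[:,0]>90)&(L[:,0]<180)&(abs(L[:,1])<65)
print("bar",t.sum(),np.percentile(np.c_[L[t],r[t,2]],[1,50,99],axis=0).round(1).tolist())
E
```

```text
time: 20.88
eef_pos: [505.6, 187.3, 263.7]
tool_rot: [3.14, -0.001, 1.36]
wrist_force: [-0.4, -0.6, -0.5]
width: 64.3
grip_force: 0.0
time: 21.38
eef_pos: [505.0, 187.2, 300.8]
tool_rot: [-3.141, 0.0, 1.36]
wrist_force: [-0.7, -0.4, -1.1]
width: 63.9
grip_force: 0.0
-80 190 x [-19.9  19.6] ztop 83.9
-60 787 x [-19.8  20.6] ztop 84.1
-40 823 x [-19.6  20.3] ztop 84.4
-20 852 x [-20.2  20. ] ztop 84.1
0 888 x [-19.8  19.9] ztop 84.2
20 927 x [-19.6  20.6] ztop 84.3
40 991 x [-20.1  20.3] ztop 84.3
60 1136 x [-22.6  23.6] ztop 87.2
80 557 x [-23.2  23.6] ztop 87.1
[-64.64810754  88.8815983 ]
bar 7073 [[123.8, -48.3, 246.7], [127.6, 14.4, 255.6], [136.4, 64.5, 258.1]]
```

View pics/w4.png

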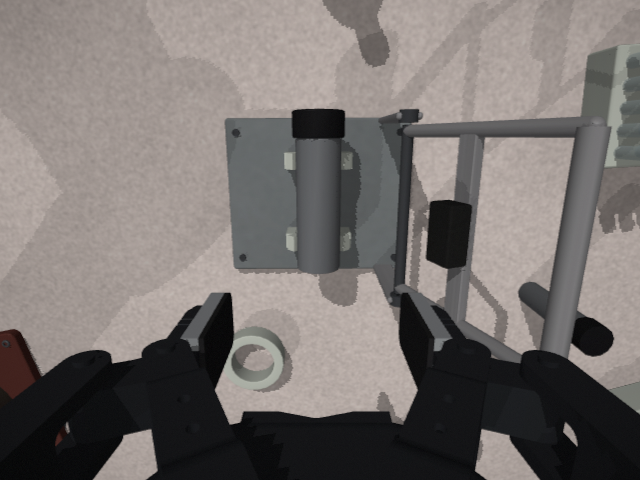

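The view shows the canister seated flat in both V's (columns 297–342, cap at the top). Its axis is within 1 mm across and along. The grip bar is at columns 545–605. Now I'll re-grip the bar.

```bash
python3 -m creep '[{"xyz":[0.86,-0.17,0],"rotation":[0,0,0]},{"xyz":[0.86,-0.17,0],"rotation":[0,0,0]},{"xyz":[0.86,-0.18,0],"rotation":[0,0,0]},{"xyz":[0.86,-0.18,0],"rotation":[0,0,0]},{"xyz":[0.86,-0.18,0],"rotation":[0,0,0]},{"xyz":[0.86,-0.17,0],"rotation":[0,0,0]},{"xyz":[0,0,0],"rotation":[0,0,0]}]' -1 && python3 -m creep '[{"xyz":[0,0,-0.67],"rotation":[0,0,0]},{"xyz":[0,0,-0.67],"rotation":[0,0,0]},{"xyz":[0,0,-0.67],"rotation":[0,0,0]},{"xyz":[0,0,-0.67],"rotation":[0,0,0]},{"xyz":[0,0,0],"rotation":[0,0,0]}]' && python3 -m creep '[{"xyz":[0,0,0],"rotation":[0,0,0]},{"xyz":[0,0,0],"rotation":[0,0,0]},{"xyz":[0,0,0],"rotation":[0,0,0]},{"xyz":[0,0,0],"rotation":[0,0,0]},{"xyz":[0,0,0],"rotation":[0,0,0]},{"xyz":[0,0,0],"rotation":[0,0,0]}]' 1 40
```

```text
time: 22.3
eef_pos: [634.4, 160.4, 299.5]
tool_rot: [-3.139, 0.001, 1.359]
wrist_force: [-0.6, 0.3, -0.1]
width: 85.2
grip_force: 0.0
time: 22.92
eef_pos: [632.9, 160.9, 232.0]
tool_rot: [-3.138, 0.001, 1.36]
wrist_force: [-0.0, -0.1, -0.1]
width: 85.6
grip_force: 0.0
time: 23.68
eef_pos: [634.6, 161.0, 235.1]
tool_rot: [3.141, -0.0, 1.36]
wrist_force: [1.2, -0.0, 2.4]
width: 12.4
grip_force: 39.0
```

```bash
python3 -m creep '[{"xyz":[-0.87,0.18,0.28],"rotation":[0,0,0]},{"xyz":[-0.90,0.19,0.15],"rotation":[0,0,0]},{"xyz":[-0.91,0.19,0.01],"rotation":[0,0,0]},{"xyz":[-0.90,0.19,-0.13],"rotation":[0,0,0]},{"xyz":[0,0,0],"rotation":[0,0,0]}]' && python3 -m creep '[{"xyz":[-0.87,0.18,-0.27],"rotation":[0,0,0]},{"xyz":[-0.82,0.17,-0.40],"rotation":[0,0,0]},{"xyz":[0,0,0],"rotation":[0,0,0]}]'
```

```text
time: 24.3
eef_pos: [543.9, 180.1, 243.5]
tool_rot: [3.141, -0.0, 1.36]
wrist_force: [-2.6, -0.1, 5.9]
width: 12.7
grip_force: 40.3
time: 24.68
eef_pos: [501.1, 189.1, 225.3]
tool_rot: [-3.139, -0.0, 1.36]
wrist_force: [-2.3, 2.1, 2.6]
width: 12.2
grip_force: 40.0
```

```bash
python3 -m creep '[{"xyz":[-0.77,0.16,-0.51],"rotation":[0,0,0]},{"xyz":[-0.68,0.14,-0.62],"rotation":[0,0,0]},{"xyz":[-0.58,0.12,-0.71],"rotation":[0,0,0]},{"xyz":[0,0,0],"rotation":[0,0,0]}]'&& python3 -m creep '[{"xyz":[-0.46,0.1,-0.79],"rotation":[0,0,0]},{"xyz":[-0.34,0.07,-0.86],"rotation":[0,0,0]},{"xyz":[0,0,0],"rotation":[0,0,0]}]'
```

```text
time: 25.18
eef_pos: [452.9, 199.2, 178.5]
tool_rot: [3.139, -0.001, 1.36]
wrist_force: [6.3, 1.8, -4.2]
width: 12.2
grip_force: 39.7
time: 25.55
eef_pos: [434.5, 203.1, 138.0]
tool_rot: [3.137, -0.001, 1.359]
wrist_force: [10.0, 1.4, -5.0]
width: 12.4
grip_force: 39.3
```

```bash
python3 -m creep '[{"xyz":[-0.18,0.03,-0.9],"rotation":[0,0,0]},{"xyz":[0,0,-0.7],"rotation":[0,0,0]},{"xyz":[0,0,0],"rotation":[0,0,0]}]'&& python3 -m creep '[{"xyz":[0,0,-0.15],"rotation":[0,0,0]},{"xyz":[0,0,-0.1],"rotation":[0,0,0]},{"xyz":[0,0,0],"rotation":[0,0,0]}]'
```

```text
time: 25.92
eef_pos: [428.8, 204.2, 97.5]
tool_rot: [3.14, -0.001, 1.359]
wrist_force: [6.6, 2.0, -1.4]
width: 12.3
grip_force: 41.0
time: 26.3
eef_pos: [428.8, 204.3, 93.6]
tool_rot: [3.139, -0.001, 1.36]
wrist_force: [2.3, 0.8, 9.7]
width: 12.3
grip_force: 42.4
```

```bash
python3 -m creep '[{"xyz":[0,0,-0.1],"rotation":[0,0,0]},{"xyz":[0,0,-0.1],"rotation":[0,0,0]},{"xyz":[0,0,0],"rotation":[0,0,0]}]'&& python3 -m creep '[{"xyz":[0,0,-0.05],"rotation":[0,0,0]},{"xyz":[0,0,0],"rotation":[0,0,0]},{"xyz":[0,0,0],"rotation":[0,0,0]}]'
python3 - <<'E'
from h import *
i=camera_info("wrist");p,d=camera("wrist");r=cloud(i,d)[d>0]
c=np.array([506.5,188.0]);th=np.radians(-11.9);R=np.array([[np.cos(th),-np.sin(th)],[np.sin(th),np.cos(th)]])
L=(r[:,:2]-c)@R
for x0 in range(-90,90,15):
    h=(L[:,0]>x0)&(L[:,0]<x0+15)&(L[:,1]<-55)&(L[:,1]>-80)&(r[:,2]>88)&(r[:,2]<125)
    if h.sum()>20: print(x0,h.sum(),np.percentile(r[h,2],[50,97]).round(1))
E
```

```text
time: 26.68
eef_pos: [429.0, 204.4, 92.5]
tool_rot: [3.14, -0.0, 1.36]
wrist_force: [-14.1, -4.7, 45.1]
width: 12.5
grip_force: 45.9
time: 27.05
eef_pos: [429.1, 204.9, 91.6]
tool_rot: [3.14, -0.001, 1.36]
wrist_force: [-16.3, -3.6, 46.2]
width: 12.4
grip_force: 47.2
```

```bash
python3 -m creep '[{"xyz":[0,0,0],"rotation":[0,0,0]},{"xyz":[0,0,0],"rotation":[0,0,0]},{"xyz":[0,0,0],"rotation":[0,0,0]},{"xyz":[0,0,0],"rotation":[0,0,0]},{"xyz":[0,0,0],"rotation":[0,0,0]}]' -1 && python3 -m creep '[{"xyz":[0,0,0.5],"rotation":[0,0,0]},{"xyz":[0,0,1],"rotation":[0,0,0]},{"xyz":[0,0,1],"rotation":[0,0,0]},{"xyz":[0,0,1],"rotation":[0,0,0]},{"xyz":[0,0,1],"rotation":[0,0,0]},{"xyz":[0,0,1],"rotation":[0,0,0]},{"xyz":[0,0,0],"rotation":[0,0,0]},{"xyz":[0,0,0],"rotation":[0,0,0]}]'
python3 - <<'E'
from h import *
i=camera_info("wrist");p,d=camera("wrist");r=cloud(i,d)[d>0];cv2.imwrite("pics/w5.png",p[:,:,::-1])
c=np.array([506.5,188.0]);th=np.radians(-11.9);R=np.array([[np.cos(th),-np.sin(th)],[np.sin(th),np.cos(th)]])
L=(r[:,:2]-c)@R
for x0 in range(-90,90,15):
  for s in(-1,1):
    h=(L[:,0]>x0)&(L[:,0]<x0+15)&(s*L[:,1]<80)&(s*L[:,1]>60)&(r[:,2]>95)&(r[:,2]<125)
    if h.sum()>20: print(x0,s,h.sum(),np.percentile(r[h,2],[50,97]).round(1))
h=(L[:,0]>-90)&(L[:,0]<-68)&(abs(L[:,1])<60)&(r[:,2]>90)&(r[:,2]<130);print("bar",np.percentile(np.c_[L[h],r[h,2]],[1,50,98],axis=0).round(1).tolist())
h=(L[:,0]>60)&(L[:,0]<90)&(abs(L[:,1])<60)&(r[:,2]>90)&(r[:,2]<130);print("hinge",np.percentile(np.c_[L[h],r[h,2]],[1,50,98],axis=0).round(1).tolist())
h=(abs(L[:,0])<30)&(abs(L[:,1])<95)&(r[:,2]>65)&(r[:,2]<92);g=np.c_[L[h],r[h,2]];print("can",np.percentile(g,[.5,50,99.5],axis=0).round(1).tolist())
E
```

```text
time: 27.72
eef_pos: [426.9, 203.9, 85.4]
tool_rot: [-3.141, 0.0, 1.36]
wrist_force: [-0.7, -0.4, -0.6]
width: 85.2
grip_force: 0.0
time: 28.72
eef_pos: [426.9, 203.9, 222.9]
tool_rot: [-3.141, 0.0, 1.359]
wrist_force: [0.4, -0.3, 0.0]
width: 85.5
grip_force: 0.0
-90 -1 225 [111.2 112.8]
-90 1 407 [111.1 113.4]
-75 -1 300 [109.4 111.1]
-75 1 396 [109.6 111.1]
-60 -1 281 [109.3 111.1]
-60 1 375 [109.5 111.3]
-45 -1 289 [109.2 111.1]
-45 1 376 [109.7 111.4]
-30 -1 287 [109.4 111.2]
-30 1 381 [109.6 111.4]
-15 -1 336 [109.6 111.2]
-15 1 490 [109.6 111.2]
0 -1 68 [109.6 111.3]
0 1 474 [109.7 111.3]
15 1 376 [109.7 111.3]
30 1 375 [109.8 111.4]
45 -1 261 [109.3 111.2]
45 1 377 [109.8 111.5]
60 -1 508 [109.5 112.9]
60 1 646 [109.7 113.4]
75 -1 157 [110.  113.6]
75 1 188 [110.2 113.7]
bar [[-86.4, -58.5, 106.2], [-79.7, 5.7, 111.3], [-73.0, 58.1, 113.3]]
hinge [[69.8, -58.9, 103.8], [72.8, 5.1, 109.5], [78.8, 57.7, 111.5]]
can [[-23.5, -64.2, 65.3], [-12.4, 30.1, 79.2], [20.8, 89.0, 90.7]]
```

View pics/w5.png

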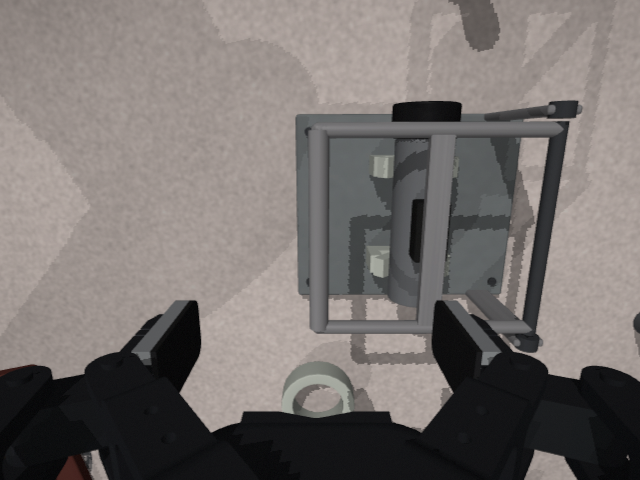

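The frame is level: the rods read 111 mm along their whole length, so the angle is about 0. The pad sits on the canister (columns 395–460), which is still seated, and nothing is being touched. I'm handing in.

```bash
python3 -c "
from bench import *
print(finish_job())"
```

```text
the job is handed in; nothing more can be done
None
```

The job is handed in at about 29 s of the 72 s allowed: the canister lies seated and centred in both V-supports, the frame is level with its pad on it, the gripper is clear, and I moved nothing else; no verdict was returned.

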